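# Check a transmission meter with its square filter standard

## Robot

A 6-joint arm with a two-finger parallel gripper is mounted at the origin on the work surface. World frame = base frame: x ahead of the robot, y to its left, z up, the work surface at z = 0. Lengths are in m, angles in rad, forces in N, time in s.
With the tool pointing down it reaches from about 0.35 to 0.725 m from the base axis. Payload 4.3 kg.
Tool frame: the origin (TCP) lies at the very end of the fingers, on their centre line; the grasp point (between the pads) lies 19 mm behind it (hold_point_z is the z of the grasp point in the tool frame, in m); z points along the fingers, y is the direction in which the jaws open and shut (so a half turn about z gives the same grasp; the last joint's range is limited). The gripper opens to 85 mm and grips with 20 to 120 N. Pads are 22 mm wide; open, the fingers measure 114 mm over their backs; the gripper's body (76 mm by 85 mm) begins 54 mm behind the grasp point. The pads swing forward as they close: fully open they stand 13 mm farther back than shut.
Start: joints at [1.191, 0.377, 0.081, 1.274, 0, 1.46], TCP at [0.153, 0.554, 0.231] pointing down, gripper open.
Joint ranges: [-2.72, 2.72], [-0.84, 1.66], [-1.02, 1.22], [-1.77, 2.12], [-1.37, 1.28], [-3.14, 3.14]. Speed limits (rad/s): [2.57, 2.57, 3.14, 3.14, 3.14, 3.14].

## Interface

Orientations are given as a unit quaternion [w, x, y, z].
In Python, from station import read_state, get_image, hand_in, look_for, spot_point, hold_point_z gives the robot as it stands. The module is installed in compiled form; this text tells all that it offers.
- The arm moves only by the tool move_arm, never from a script. Its argument "commands" is a list of rows, each an object of numbers: "claw": the opening, from 0 (shut) to 1 (fully open); "x", "y", "z": the shift along the tool's x, y, z in units of 50 mm (1.0 is 50 mm); "wx", "wy", "wz": the turn, a rotation vector about the tool's x, y, z in units of 10 degrees (1.0 is 10 degrees). A call has 1 to 20 rows; each row shifts and turns the pose as measured when the row begins, along the tool's axes as they then stand; what a row does not reach is not made up. A row lasts 1/8 s, in which the tool goes at most 62.5 mm and 10.7 degrees, less where a joint would pass 70% of its speed; a pose out of reach is approached as far as the arm can. A call is refused whole if a number of a shift passes 1 or a number of a turn 1, either way. A call with a gripper value outside its range is refused whole. The fingers move at their own pace and stop on an object; "newtons" is the grip in N (left out, the last holds). Time passes only in rows, so rows that do not move let the fingers close. It gives the time, the measured TCP pose, the force and the opening at its end, in the units of the state.
- read_state(): the state, without advancing time (a new reading comes with each control period).
- get_image(name): name is "scene" or "side" or "wrist"; returns a dict with "frame" (400x640x3 uint8, red, green, blue), "range_z" (400x640 float32, m along the optical axis (not along the pixel's ray), 0 where there is no reading), "mtx" (3x3 intrinsics, pixels), "rvec" (rotation vector, rad) and "tvec" (3), from world to camera coordinates, as OpenCV has them. Camera axes: x right, y down, z forward; pixel columns grow to the right and rows downward; lengths in m; the calibration is good to about 2 mm. The wrist camera is an equidistant fisheye: a pixel r from the principal point sees the ray r / f radians off the axis. A picture is of the moment at which its call begins.
- hand_in(): hands the job in, once; it reports no verdict.
Trained networks look in a picture, given as the dict that the camera call returned (one of the last four; its "shot" number tells which), for a name from the list of things; names that differ only in an ending like _2 or _b are one class to them, and where a whole thing is asked for, a point or a joint stands for the part that bears it (a point fixed in the world has none). Each returns a list of dicts, best first, with "p" (0 to 1); they miss things now and then, are a little off and sometimes report something else, mostly with a low value. They report only what shows in the picture. A call takes as long as a camera call. They do not tell look-alikes from the thing itself.
- look_for(thing, picture): "centre" ([column, row] in pixels, amid what is visible of it).
- spot_point(thing, picture): "centre" ([column, row] in pixels: a listed point, or the origin of a listed thing).
The state is a dict: "clock": time; "q": joint angles; "qvel": joint speeds; "joint_efforts": joint torques, N m; "ee_pos": TCP position; "tcp_rot": TCP orientation; "contact_force": force on the tool from outside, world axes, zero at the start; "wrist_torque": the same for the moment, N m; "gripper_width": finger opening in m.
Only numpy, scipy, OpenCV 4.12 (cv2) and the standard library are available. Lean on these libraries where they do the work, as an engineer would, in place of code of your own. Each camera call takes 0.05 s, during which the arm holds its last target. There are 200 camera calls.

## Task

Take the square glass filter off its peg on the stand and lower it gently, upright, all the way down into the slot of the transmission meter, then let go of it. Then press the meter's plunger fully down to its stop to take the reading and let it spring back up. Leave the round filter hanging, do not push the jar or the tape roll about, and leave the filter in the slot.

Things in the scene. Friction and masses are not known exactly. Their poses are not given: they have to be found in the camera images.
- square_filter: Upright black paddle 10 mm thick (its x), 140 tall. Lower part: square frame 60 wide (its y), 60 high, glass pane. Above it a handle 32 wide (y): window 16 wide from 60 to 95 mm height (the peg runs through along x), bar to 105, grip block 22 thick (x) from 105 to 140. Origin: centre of bottom edge, z up. Hangs on either peg, top of window on the peg, maybe a few degrees crooked. 0.08-0.17 kg.
- round_filter: The other filter, which hangs on the other peg and stays there: the same handle and overall height, but its lower part is a disc 60 mm in diameter. Origin: lowest point of the disc, axes as for the square one.
- stand: Fixed stand, yawed a little. Origin: on the table, below the middle of its crossbar's front (-x) face. Base plate x -65 to +45 mm, 200 mm along y, 12 thick; post at y = 0 carries the crossbar (x 0 to 12, 180 long). Two pegs at y = -65 and +65 point along the stand's -x. Stand at most 162 high; the filters hang about 22 in front of the crossbar, bottoms 59, tops 199 mm above the table.
- meter: Fixed transmission meter, turned a little about the vertical; its front faces its own -x. Origin: on the table under the middle of its front ledge, between slot (centre at y +55 mm) and plunger (y -60 mm). Ledge: 110 mm (x) by 260 mm (y), 80 mm high; behind it (x +55 to +195 mm) a housing 95 mm high.
- slot_floor (a point): Centre of the slot's floor in the meter, 30 mm above the table; axes as the meter's: x the slot's narrow way, y its long way. Slot 20 mm (x) by 70 mm (y), 50 deep below the ledge's top, open above; a sloped collar round the mouth reaches 90 mm above the table. The square filter stands in it, bottom edge on the floor, its x along the slot's x (either way round), 90 mm showing.
- plunger_top (a point): Centre of the top of the plunger's black mushroom head, 36 mm in diameter and 10 mm thick, 116 mm above the table when up; on the ledge, 115 mm from the slot centre along the meter's -y. It is pressed straight down.
- plunger (a joint): How far the plunger is pressed, m: 0 up, 0.010 at its stop. It starts to move at about 4 N and takes about 8 N at the stop; it springs back by itself.
- jar: Small closed sample jar, 42 mm in diameter, 55 mm tall, loose on the table; origin at the centre of its underside. Not to be disturbed.
- tape: Yellow roll of tape lying flat, 90 mm in diameter, 22 mm tall, loose; origin at the centre of its underside. Not to be disturbed.
- peg_left (a point): Top of the end of the peg at the stand's y = +65 mm, at the lip; axes as the stand's. Pegs: flat bars 8 mm wide, 6 thick, 45 long, top face 154 mm above the table, ending in a 5 mm thick lip that rises 8 mm above that face (this point: lip top, 162 mm). To free a filter raise it 10 to 25 mm, then draw it along the stand's -x by at least 40 mm.
- peg_right (a point): The same point on the other peg, at the stand's y = -65 mm.
Things that resemble listed ones, but are neither listed nor needed, are in the scene too. What is shaped like the square_filter but purple is not meant.

How it is judged:
On the way, in this order (a step that is already met when the one before it is completed fails the run):
1. the square filter is off its peg and carried: more than 60 mm from where it hung and more than 40 mm above the table (distance of square_filter from where it was at the start of the episode above 0.06 m and height (world z) of square_filter above 0.04 m), for 0.1 s.
2. the square filter stands in the slot, released, the plunger still up (z of square_filter in the frame of slot_floor below 0.008 m and horizontal distance between square_filter and slot_floor below 0.012 m and angle between square_filter's own z axis and vertical below 0.3 rad and contact force between the fingers and square_filter below 0.2 N and value of joint plunger below 0.003 m), for 0.2 s.
3. the plunger is pressed to its stop (more than 8.5 mm of 10) with the filter in the slot (value of joint plunger above 0.0085 m and z of square_filter in the frame of slot_floor below 0.008 m and horizontal distance between square_filter and slot_floor below 0.012 m), for 0.1 s.
At the end, for the whole second after the job is handed in: The square filter stands at rest in the meter's slot: bottom edge within 8 mm of the slot floor and 12 mm of its centre, leaning less than 0.3 rad, in line with the slot within 0.35 rad; the plunger is back up (less than 2 mm pressed); the round filter still hangs within 40 mm of where it was (z of square_filter in the frame of slot_floor below 0.008 m and horizontal distance between square_filter and slot_floor below 0.012 m and angle between square_filter's own z axis and vertical below 0.3 rad and angle between the x axis of square_filter and the x axis of slot_floor, either way round below 0.35 rad and linear speed of square_filter below 0.02 m/s and value of joint plunger below 0.002 m and distance of round_filter from where it was at the start of the episode below 0.04 m); the robot touches nothing.
It fails at once if the square filter is dropped: it moves faster than 0.7 m/s (a fall of some 25 mm) with no finger on it (linear speed of square_filter above 0.7 m/s and contact force between the fingers and square_filter below 0.1 N).
It fails at once if the round filter is knocked off or carried away (moved more than 60 mm) (distance of round_filter from where it was at the start of the episode above 0.06 m).
It fails at once if the jar or the tape roll is pushed more than 50 mm (distance of any of jar, tape from where it was at the start of the episode above 0.05 m).
It also fails if it takes over 53 s, if anything falls off the work surface, if the arm or the gripper's body presses on something with over 40 N, if the wrist force passes 120 N, or if a joint passes its speed limit or range.

## Working session

There is one attempt and no reset: what is moved stays moved. The work goes in short steps, Python scripts to look and compute and a tool call to move; the robot and the scene stay as the last step left them, time stands still between calls to the robot, and variables do not carry over. Pictures are saved under pics/ and viewed, about 8 in all and at most 12, crops included, and the job is handed in when it is done.

Besides the shell and the picture viewer there is one more tool, called after ">>>" as name(argument=value, ...), one argument or row to a line, values as JSON. move_arm: Moves the arm, as the interface text tells. Its arguments: {"type":"object","properties":{"commands":{"type":"array"},"newtons":{"type":"number"}},"required":["commands"]}

```bash
mkdir -p pics
cat > h.py <<'E'
import numpy as np, cv2
from station import *
from scipy.spatial.transform import Rotation as R
def world(im,uv,z=None,win=2):
    """pixel -> world, by depth (or onto plane z)"""
    Rm=cv2.Rodrigues(np.array(im["rvec"],float))[0];t=np.array(im["tvec"],float).ravel();K=im["mtx"]
    u,v=uv
    ray=np.array([(u-K[0,2])/K[0,0],(v-K[1,2])/K[1,1],1])
    C=-Rm.T@t
    if z is None:
        p=im["range_z"][int(v)-win:int(v)+win+1,int(u)-win:int(u)+win+1];d=np.median(p[p>0])
        return C+Rm.T@ray*d
    w=Rm.T@ray
    return C+w*(z-C[2])/w[2]
def cloud(im):
    Rm=cv2.Rodrigues(np.array(im["rvec"],float))[0];t=np.array(im["tvec"],float).ravel();K=im["mtx"];d=im["range_z"]
    v,u=np.mgrid[:d.shape[0],:d.shape[1]]
    P=np.stack([(u-K[0,2])/K[0,0]*d,(v-K[1,2])/K[1,1]*d,d],-1)
    W=(P-t)@Rm
    W[d<=0]=np.nan
    return W
def save(n,im): cv2.imwrite(f"pics/{n}.png",im["frame"][...,::-1])
E
python3 - <<'E'
from h import *
np.set_printoptions(precision=4,suppress=True)
for c in ("scene","side"):
    im=get_image(c);save(c,im);np.save(c+"_cloud.npy",cloud(im))
    print(c,-cv2.Rodrigues(np.array(im["rvec"],float))[0].T@np.array(im["tvec"],float).ravel())
    for n in ("square_filter","round_filter","stand","meter","jar","tape"):
        print(n,[(np.round(d["centre"]),round(d["p"],2),world(im,d["centre"])) for d in look_for(n,im)[:3]])
    for n,z in (("square_filter",.059),("round_filter",.059),("slot_floor",.03),("plunger_top",.116),("peg_left",.162),("peg_right",.162),("meter",0),("stand",0)):
        print("pt",n,[(np.round(d["centre"]),round(d["p"],2),world(im,d["centre"],z)) for d in spot_point(n,im)[:3]])
a,b=[cv2.imread(f"pics/{c}.png") for c in("scene","side")]
E
```

```text
scene [1.2597 0.3658 0.6582]
square_filter [(array([361., 238.]), 0.94, array([0.5491, 0.1522, 0.1011])), (array([308., 241.]), 0.94, array([0.567 , 0.0366, 0.0665])), (array([381., 210.]), 0.76, array([0.3996, 0.1505, 0.0837]))]
round_filter [(array([418., 257.]), 0.91, array([0.6045, 0.2845, 0.1382])), (array([194., 194.]), 0.68, array([ 0.5738, -0.2614,  0.1141])), (array([383., 282.]), 0.64, array([0.5941, 0.2212, 0.039 ]))]
stand [(array([385., 281.]), 0.82, array([0.5873, 0.224 , 0.0375]))]
meter [(array([198., 242.]), 0.57, array([ 0.7015, -0.1554,  0.0951])), (array([193., 190.]), 0.22, array([ 0.5631, -0.2723,  0.1161]))]
jar [(array([330., 215.]), 0.7, array([0.407 , 0.0225, 0.034 ]))]
tape [(array([459., 246.]), 0.94, array([ 0.3473,  0.3445, -0.0002]))]
pt square_filter [(array([306., 266.]), 0.76, array([0.636, 0.064, 0.059])), (array([361., 253.]), 0.64, array([0.5484, 0.1549, 0.059 ])), (array([376., 236.]), 0.58, array([0.4725, 0.1654, 0.059 ]))]
pt round_filter []
pt slot_floor [(array([239., 230.]), 0.56, array([ 0.5568, -0.1552,  0.03  ]))]
pt plunger_top [(array([
[... 1624 characters left out ...]
., 162.]), 0.49, array([0.5403, 0.3641, 0.059 ]))]
pt slot_floor [(array([357., 277.]), 0.78, array([ 0.5544, -0.1619,  0.03  ]))]
pt plunger_top [(array([378., 281.]), 0.68, array([ 0.5753, -0.2645,  0.116 ])), (array([285., 183.]), 0.62, array([0.3925, 0.1308, 0.116 ]))]
pt peg_left [(array([337., 144.]), 0.6, array([0.5512, 0.2814, 0.162 ]))]
pt peg_right [(array([333., 163.]), 0.84, array([0.5263, 0.1561, 0.162 ])), (array([357., 276.]), 0.49, array([ 0.5273, -0.2973,  0.162 ]))]
pt meter [(array([366., 304.]), 0.67, array([ 0.5668, -0.2168,  0.    ]))]
pt stand [(array([349., 202.]), 0.87, array([0.5835, 0.2059, 0.    ])), (array([364., 306.]), 0.58, array([ 0.5625, -0.22  ,  0.    ]))]
```

View pics/scene.png

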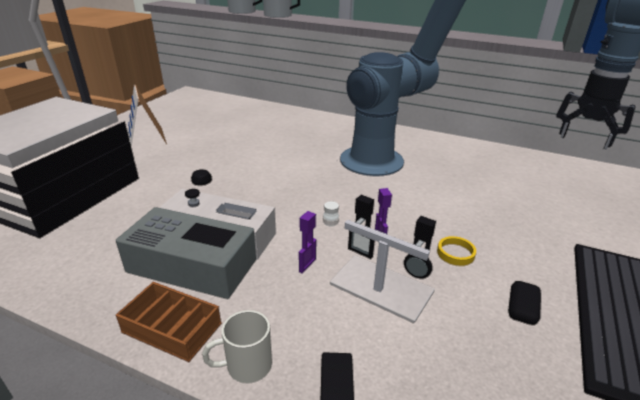

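View pics/side.png

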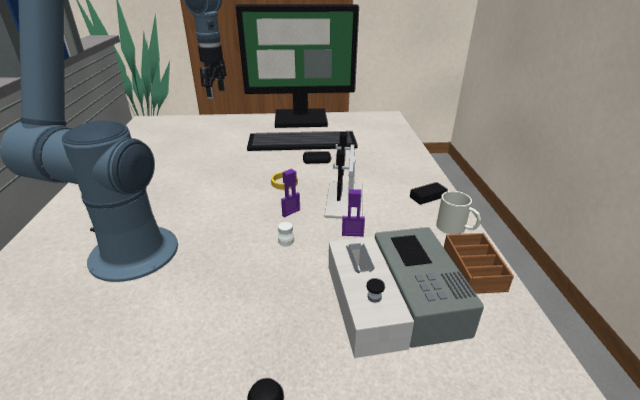

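Run:
```python
from h import *
np.set_printoptions(precision=4,suppress=True)
for c in ("scene","side"):
    W=np.load(c+"_cloud.npy").reshape(-1,3);W=W[~np.isnan(W[:,0])]
    def sel(x0,x1,y0,y1,z0,z1): 
        return W[(W[:,0]>x0)&(W[:,0]<x1)&(W[:,1]>y0)&(W[:,1]<y1)&(W[:,2]>z0)&(W[:,2]<z1)]
    print(c)
    for n,b in dict(ledge=(.4,.9,-.5,0,.074,.086),housing=(.4,.9,-.5,0,.091,.100),meterall=(.4,.9,-.5,0,.03,.105),head=(.5,.62,-.33,-.22,.108,.122),crossbar=(.45,.7,.08,.36,.13,.163),collar=(.5,.62,-.22,-.1,.085,.094),base=(.45,.75,.08,.36,.006,.018),gripS=(.47,.62,.10,.21,.168,.21),gripR=(.47,.62,.23,.34,.168,.21),purpA=(.35,.45,.1,.2,.06,.2),purpB=(.5,.62,-.02,.09,.06,.2)).items():
        P=sel(*b)
        if len(P)<8: print(n,len(P));continue
        r=cv2.minAreaRect(P[:,:2].astype(np.float32))
        print(n,len(P),"mean",P.mean(0),"lo",P.min(0),"hi",P.max(0),"rect",np.array(r[0]),np.array(r[1]),round(r[2],1))
```

```text
scene
ledge 2607 mean [ 0.6024 -0.1913  0.0799] lo [ 0.4953 -0.3461  0.074 ] hi [ 0.7713 -0.0607  0.086 ] rect [ 0.6334 -0.2048] [0.2555 0.2649] 6.0
housing 4702 mean [ 0.6946 -0.1906  0.095 ] lo [ 0.5649 -0.3328  0.091 ] hi [ 0.7711 -0.0615  0.0999] rect [ 0.6598 -0.2004] [0.2015 0.2599] 6.0
meterall 12586 mean [ 0.7046 -0.1677  0.0736] lo [ 0.495  -0.3461  0.03  ] hi [ 0.9    -0.0374  0.1002] rect [ 0.7098 -0.1889] [0.4128 0.2759] 6.8
head 123 mean [ 0.5745 -0.2678  0.1144] lo [ 0.5563 -0.2873  0.1082] hi [ 0.5891 -0.2512  0.1179] rect [ 0.5721 -0.2691] [0.0329 0.0341] 11.9
crossbar 1205 mean [0.5865 0.2185 0.1482] lo [0.5459 0.1248 0.1303] hi [0.6087 0.3023 0.1629] rect [0.5766 0.2157] [0.1787 0.0459] 80.9
collar 212 mean [ 0.564  -0.1561  0.0885] lo [ 0.5347 -0.2026  0.085 ] hi [ 0.62   -0.1013  0.094 ] rect [ 0.5807 -0.1531] [0.0884 0.0955] 7.1
base 3158 mean [0.5798 0.2217 0.0113] lo [0.504  0.1099 0.006 ] hi [0.6418 0.3214 0.018 ] rect [0.5723 0.2155] [0.2005 0.1134] 81.3
gripS 332 mean [0.5537 0.1551 0.1876] lo [0.5332 0.135  0.1682] hi [0.5638 0.1709 0.2001] rect [0.5477 0.1
[... 1236 characters left out ...]
rect [ 0.5783 -0.1623] [0.0859 0.1158] 4.9
base 780 mean [0.5576 0.1984 0.0115] lo [0.503  0.112  0.0062] hi [0.6396 0.3164 0.0165] rect [0.5702 0.2118] [0.2027 0.1101] 80.9
gripS 132 mean [0.5449 0.1429 0.1886] lo [0.5325 0.1291 0.1687] hi [0.5604 0.1699 0.2007] rect [0.5461 0.1504] [0.0396 0.0224] 78.4
gripR 98 mean [0.5673 0.2718 0.1884] lo [0.5574 0.2586 0.1685] hi [0.5816 0.302  0.2002] rect [0.5692 0.2793] [0.0433 0.0214] 83.5
purpA 312 mean [0.4036 0.1516 0.1085] lo [0.3831 0.1346 0.0601] hi [0.4235 0.1737 0.1413] rect [0.4024 0.155 ] [0.053  0.0278] 27.4
purpB 308 mean [0.5715 0.0308 0.1107] lo [0.5473 0.02   0.0601] hi [0.6007 0.0503 0.1415] rect [0.5737 0.0366] [0.0292 0.0533] 80.5
```

```bash
cat >> h.py <<'E'
def plan(pos,yaw):
    """pos of TCP, yaw (deg) of the jaw axis from world +y (mod 180); prints turn and shift in units of the tool"""
    s=read_state();q=np.array(s["tcp_rot"]);Rt=R.from_quat(q[[1,2,3,0]]);M=Rt.as_matrix()
    a=np.deg2rad(yaw);y=np.array([-np.sin(a),np.cos(a),0])
    if y@M[:,1]<0:y=-y
    z=np.array([0,0,-1.]);x=np.cross(y,z);T=np.stack([x,y,z],1)
    rv=np.rad2deg(R.from_matrix(M.T@T).as_rotvec())/10
    d=np.array(pos)-s["ee_pos"]
    print("clock",round(s["clock"],2),"pos",np.round(s["ee_pos"],4),"w",round(s["gripper_width"],4),"F",np.round(s["contact_force"],1),"q",np.round(s["q"],2))
    print("turn",np.round(rv,2),"shift now",np.round(M.T@d/.05,2),"shift after turn",np.round(T.T@d/.05,2))
E
python3 -c "
from h import *
print(hold_point_z if not callable(hold_point_z) else hold_point_z())
plan([.547,.152,.26],-9.2)"
```

```text
-0.0187
clock 1.5 pos [0.1533 0.5542 0.2313] w 0.0852 F [-0.8 -0.9  0.7] q [ 1.19  0.38  0.08  1.27 -0.    1.46]
turn [ 0.    0.   -0.63] shift now [-9.73 -5.65 -0.57] shift after turn [-9.06 -6.68 -0.57]
```

>>> move_arm(
  commands=[
    {"wz": -0.63, "z": -0.57, "claw": 1},
    {"x": -0.9, "y": -0.66, "claw": 1},
    {"x": -0.9, "y": -0.66, "claw": 1},
    {"x": -0.9, "y": -0.66, "claw": 1},
    {"x": -0.9, "y": -0.66, "claw": 1},
    {"x": -0.9, "y": -0.66, "claw": 1},
    {"x": -0.9, "y": -0.66, "claw": 1},
    {"x": -0.9, "y": -0.66, "claw": 1},
    {"x": -0.9, "y": -0.66, "claw": 1},
    {"x": -0.9, "y": -0.66, "claw": 1},
    {"x": -0.9, "y": -0.66, "claw": 1},
    {"claw": 1},
  ],
  newtons=40,
)

```text
invalid input
```

Run:
```python
from h import *
plan([.547,.152,.164],-9.2)
im=get_image("wrist");save("wrist1",im);W=np.array(im["mtx"]);print(W)
for n in("square_filter","round_filter","peg_right"):print(n,[(np.round(d["centre"]),round(d["p"],2)) for d in look_for(n,im)[:3]])
```

```text
clock 1.5 pos [0.1533 0.5542 0.2313] w 0.0852 F [-0.8 -0.9  0.7] q [ 1.19  0.38  0.08  1.27 -0.    1.46]
turn [ 0.    0.   -0.63] shift now [-9.73 -5.65  1.35] shift after turn [-9.06 -6.68  1.35]
[[309.70691629   0.         319.97817257]
 [  0.         309.70691629 202.83783543]
 [  0.           0.           1.        ]]
square_filter [(array([160., 370.]), 0.51)]
round_filter [(array([176., 395.]), 0.26)]
peg_right [(array([177., 395.]), 0.44)]
```

View pics/wrist1.png

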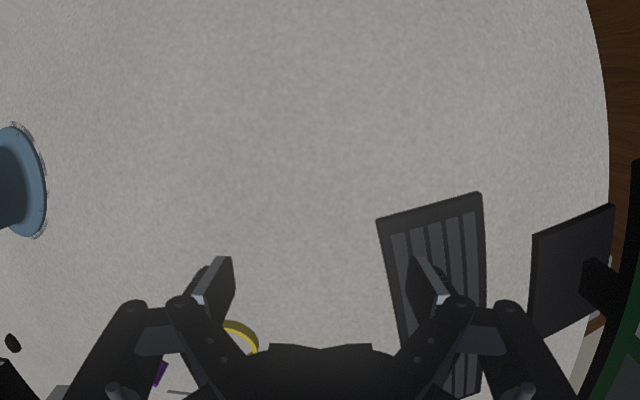

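The call was refused, so the picture is just the start pose (fingers over the table, tape at 240,335). I'll retry with all keys given in every row.

>>> move_arm(
  commands=[
    {"claw": 1, "x": 0, "y": 0, "z": -0.57, "wx": 0, "wy": 0, "wz": -0.63},
  ],
  newtons=40,
)

```text
clock: 1.82
ee_pos: [0.1526, 0.5527, 0.2578]
tcp_rot: [-0.001, 0.078, 0.997, -0.003]
contact_force: [0.6, -0.1, 0.2]
gripper_width: 0.0852
```

>>> move_arm(
  commands=[
    {"claw": 1, "x": -0.9, "y": -0.66, "z": 0, "wx": 0, "wy": 0, "wz": 0},
    {"claw": 1, "x": -0.9, "y": -0.66, "z": 0, "wx": 0, "wy": 0, "wz": 0},
    {"claw": 1, "x": -0.9, "y": -0.66, "z": 0, "wx": 0, "wy": 0, "wz": 0},
    {"claw": 1, "x": -0.9, "y": -0.66, "z": 0, "wx": 0, "wy": 0, "wz": 0},
    {"claw": 1, "x": -0.9, "y": -0.66, "z": 0, "wx": 0, "wy": 0, "wz": 0},
    {"claw": 1, "x": -0.9, "y": -0.66, "z": 0, "wx": 0, "wy": 0, "wz": 0},
    {"claw": 1, "x": -0.9, "y": -0.66, "z": 0, "wx": 0, "wy": 0, "wz": 0},
    {"claw": 1, "x": -0.9, "y": -0.66, "z": 0, "wx": 0, "wy": 0, "wz": 0},
    {"claw": 1, "x": -0.9, "y": -0.66, "z": 0, "wx": 0, "wy": 0, "wz": 0},
  ],
)

```text
clock: 2.95
ee_pos: [0.5174, 0.192, 0.2618]
tcp_rot: [0.002, 0.074, 0.997, 0.002]
contact_force: [0.2, 0.5, 1.0]
gripper_width: 0.0854
```

```bash
python3 -c "
from h import *
plan([.547,.152,.164],-9.2)"
```

```text
clock 2.95 pos [0.5174 0.192  0.2618] w 0.0854 F [0.2 0.5 1. ] q [0.24 0.32 0.07 1.32 0.   0.39]
turn [0.03 0.03 0.08] shift now [-0.69 -0.71  1.96] shift after turn [-0.71 -0.7   1.96]
```

>>> move_arm(
  commands=[
    {"claw": 1, "x": -0.71, "y": -0.7, "z": 0, "wx": 0.03, "wy": 0.03, "wz": 0.08},
    {"claw": 1, "x": 0, "y": 0, "z": 0.6, "wx": 0, "wy": 0, "wz": 0},
  ],
)

```text
clock: 3.2
ee_pos: [0.5531, 0.1478, 0.2334]
tcp_rot: [0.003, 0.083, 0.997, 0.0]
contact_force: [0.1, -0.4, 0.7]
gripper_width: 0.0852
```

Run:
```python
from h import *
np.set_printoptions(precision=4,suppress=True)
plan([.547,.152,.164],-9.2)
im=get_image("wrist");save("wrist2",im)
print(im["rvec"],im["tvec"])
for n in("square_filter","peg_right"):print(n,[(np.round(d["centre"]),round(d["p"],2)) for d in look_for(n,im)[:3]],[(np.round(d["centre"]),round(d["p"],2)) for d in spot_point(n,im)[:3]])
# fisheye depth -> world cloud of the grip block
K=im["mtx"];d=im["range_z"];v,u=np.mgrid[:400,:640]
a=(u-K[0,2])/K[0,0];b=(v-K[1,2])/K[1,1];r=np.hypot(a,b)+1e-9;k=np.tan(np.minimum(r,1.5))/r
P=np.stack([a*k*d,b*k*d,d],-1);Rm=cv2.Rodrigues(np.array(im["rvec"],float))[0]
W=((P-np.ravel(im["tvec"]))@Rm)
m=(d>0)&(r<1.4)&(W[...,2]>.185)&(W[...,2]<.206)&(W[...,0]>.5)&(W[...,0]<.6)&(W[...,1]>.11)&(W[...,1]<.19)
print(m.sum(),np.column_stack([u[m],v[m]]).min(0) if m.any() else 0,cv2.minAreaRect(W[m][:,:2].astype(np.float32)) if m.any() else 0)
```

```text
clock 3.2 pos [0.5531 0.1478 0.2334] w 0.0852 F [ 0.1 -0.4  0.7] q [ 0.15  0.37  0.07  1.27 -0.    0.32]
turn [ 0.01  0.03 -0.04] shift now [0.14 0.06 1.39] shift after turn [0.13 0.06 1.39]
[-2.2078 -1.8681 -0.2912] [-0.2379 -0.5372  0.2225]
square_filter [(array([217., 224.]), 0.82), (array([328., 207.]), 0.69), (array([301.,  28.]), 0.58)] [(array([306.,  50.]), 0.71), (array([327., 175.]), 0.7), (array([237., 198.]), 0.57)]
peg_right [(array([392., 180.]), 0.94), (array([100., 253.]), 0.69)] [(array([326., 182.]), 0.96)]
2087 [300 200] ((0.54703289270401, 0.15290749073028564), (0.032049983739852905, 0.023141218349337578), 78.62763977050781)
```

View pics/wrist2.png

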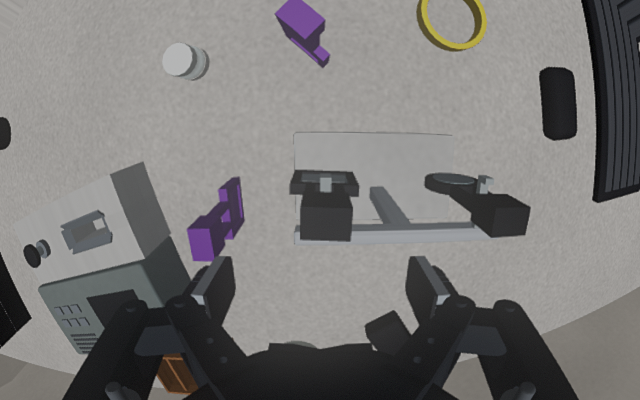

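Wrist2 shows the black grip block at (327,215), centred between the fingers, with purple look-alikes at (210,235) and (300,25). Its depth puts the block at (0.547, 0.153), which agrees with the fixed cameras. I'll go down and grip.

>>> move_arm(
  commands=[
    {"claw": 1, "x": 0.13, "y": 0.07, "z": 0, "wx": 0, "wy": 0.03, "wz": 0.08},
    {"claw": 1, "x": 0, "y": 0, "z": 0.5, "wx": 0, "wy": 0, "wz": 0},
    {"claw": 1, "x": 0, "y": 0, "z": 0.5, "wx": 0, "wy": 0, "wz": 0},
    {"claw": 1, "x": 0, "y": 0, "z": 0.37, "wx": 0, "wy": 0, "wz": 0},
    {"claw": 1, "x": 0, "y": 0, "z": 0, "wx": 0, "wy": 0, "wz": 0},
  ],
)

```text
clock: 4.08
ee_pos: [0.5429, 0.161, 0.1693]
tcp_rot: [0.002, 0.085, 0.996, 0.002]
contact_force: [-1.3, -0.2, -0.2]
gripper_width: 0.0857
```

```bash
python3 -c "
from h import *
plan([.547,.1528,.164],-10.5)"
```

```text
clock 4.08 pos [0.5429 0.161  0.1693] w 0.0857 F [-1.3 -0.2 -0.2] q [ 0.17  0.38 -0.08  1.11  0.    0.35]
turn [0.02 0.02 0.07] shift now [-0.11 -0.15  0.11] shift after turn [-0.11 -0.15  0.11]
```

>>> move_arm(
  commands=[
    {"claw": 1, "x": -0.11, "y": -0.15, "z": 0.11, "wx": 0.02, "wy": 0.02, "wz": 0.07},
    {"claw": 1, "x": 0, "y": 0, "z": 0, "wx": 0, "wy": 0, "wz": 0},
  ],
)

```text
clock: 4.32
ee_pos: [0.5483, 0.1532, 0.166]
tcp_rot: [0.002, 0.091, 0.996, 0.001]
contact_force: [-0.6, -0.1, 1.1]
gripper_width: 0.0855
```

```bash
python3 -c "
from h import *
plan([.547,.1528,.164],-10.5)"
```

```text
clock 4.33 pos [0.5483 0.1532 0.166 ] w 0.0855 F [-0.6 -0.1  1.1] q [ 0.16  0.39 -0.07  1.11  0.    0.34]
turn [0.01 0.02 0.  ] shift now [ 0.02 -0.01  0.04] shift after turn [ 0.02 -0.01  0.04]
```

>>> move_arm(
  commands=[
    {"claw": 0, "x": 0, "y": 0, "z": 0, "wx": 0, "wy": 0, "wz": 0},
    {"claw": 0, "x": 0, "y": 0, "z": 0, "wx": 0, "wy": 0, "wz": 0},
    {"claw": 0, "x": 0, "y": 0, "z": 0, "wx": 0, "wy": 0, "wz": 0},
    {"claw": 0, "x": 0, "y": 0, "z": 0, "wx": 0, "wy": 0, "wz": 0},
    {"claw": 0, "x": 0, "y": 0, "z": 0, "wx": 0, "wy": 0, "wz": 0},
    {"claw": 0, "x": 0, "y": 0, "z": 0, "wx": 0, "wy": 0, "wz": 0},
  ],
  newtons=40,
)

```text
clock: 5.08
ee_pos: [0.5495, 0.1531, 0.1677]
tcp_rot: [0.003, 0.092, 0.996, 0.001]
contact_force: [0.4, 0.6, 0.7]
gripper_width: 0.0315
```

>>> move_arm(
  commands=[
    {"claw": 0, "x": 0, "y": 0, "z": -0.17, "wx": 0, "wy": 0, "wz": 0},
    {"claw": 0, "x": 0, "y": 0, "z": -0.17, "wx": 0, "wy": 0, "wz": 0},
  ],
)

```text
clock: 5.32
ee_pos: [0.5483, 0.153, 0.1845]
tcp_rot: [0.002, 0.092, 0.996, 0.001]
contact_force: [0.2, -0.2, -1.3]
gripper_width: 0.0315
```

```bash
python3 -c "
from h import *
plan([.487,.163,.185],-10)"
```

```text
clock 5.33 pos [0.5483 0.153  0.1845] w 0.0315 F [ 0.2 -0.2 -1.3] q [ 0.16  0.38 -0.04  1.15  0.    0.34]
turn [ 0.01  0.02 -0.05] shift now [ 1.24 -0.03 -0.01] shift after turn [ 1.24 -0.02 -0.01]
```

>>> move_arm(
  commands=[
    {"claw": 0, "x": 0.3, "y": 0, "z": 0, "wx": 0, "wy": 0, "wz": 0},
    {"claw": 0, "x": 0.3, "y": 0, "z": 0, "wx": 0, "wy": 0, "wz": 0},
    {"claw": 0, "x": 0.3, "y": 0, "z": 0, "wx": 0, "wy": 0, "wz": 0},
    {"claw": 0, "x": 0.3, "y": 0, "z": 0, "wx": 0, "wy": 0, "wz": 0},
    {"claw": 0, "x": 0, "y": 0, "z": 0, "wx": 0, "wy": 0, "wz": 0},
  ],
)

```text
clock: 5.95
ee_pos: [0.487, 0.1647, 0.1863]
tcp_rot: [0.003, 0.091, 0.996, 0.001]
contact_force: [0.3, 0.5, -1.2]
gripper_width: 0.0313
```

```bash
python3 -c "
from h import *
plan([.487,.163,.275],-10)"
```

```text
clock 5.95 pos [0.487  0.1647 0.1863] w 0.0313 F [ 0.3  0.5 -1.2] q [ 0.2   0.27 -0.19  1.11  0.    0.39]
turn [ 0.02  0.03 -0.05] shift now [-0.02 -0.03 -1.77] shift after turn [-0.01 -0.03 -1.77]
```

>>> move_arm(
  commands=[
    {"claw": 0, "x": 0, "y": 0, "z": -0.6, "wx": 0, "wy": 0, "wz": 0},
    {"claw": 0, "x": 0, "y": 0, "z": -0.6, "wx": 0, "wy": 0, "wz": 0},
    {"claw": 0, "x": 0, "y": 0, "z": -0.6, "wx": 0, "wy": 0, "wz": 0},
    {"claw": 0, "x": 0, "y": 0, "z": 0, "wx": 0, "wy": 0, "wz": 0},
  ],
)

```text
clock: 6.45
ee_pos: [0.4868, 0.1644, 0.2782]
tcp_rot: [0.003, 0.091, 0.996, 0.001]
contact_force: [0.3, -0.2, -2.0]
gripper_width: 0.0314
```

```bash
python3 -c "
from h import *
plan([.5577,-.1575,.275],6.4)"
```

```text
clock 6.45 pos [0.4868 0.1644 0.2782] w 0.0314 F [ 0.3 -0.2 -2. ] q [ 0.2   0.24  0.01  1.33 -0.    0.39]
turn [ 0.01  0.04 -1.69] shift now [-2.57 -6.07  0.07] shift after turn [-0.69 -6.56  0.06]
```

>>> move_arm(
  commands=[
    {"claw": 0, "x": 0, "y": 0, "z": 0, "wx": 0, "wy": 0.02, "wz": -0.6},
    {"claw": 0, "x": 0, "y": 0, "z": 0, "wx": 0, "wy": 0.02, "wz": -0.6},
    {"claw": 0, "x": 0, "y": 0, "z": 0, "wx": 0, "wy": 0, "wz": -0.49},
    {"claw": 0, "x": -0.07, "y": -0.6, "z": 0, "wx": 0, "wy": 0, "wz": 0},
    {"claw": 0, "x": -0.07, "y": -0.6, "z": 0, "wx": 0, "wy": 0, "wz": 0},
    {"claw": 0, "x": -0.07, "y": -0.6, "z": 0, "wx": 0, "wy": 0, "wz": 0},
    {"claw": 0, "x": -0.07, "y": -0.6, "z": 0, "wx": 0, "wy": 0, "wz": 0},
    {"claw": 0, "x": -0.07, "y": -0.6, "z": 0, "wx": 0, "wy": 0, "wz": 0},
    {"claw": 0, "x": -0.07, "y": -0.6, "z": 0, "wx": 0, "wy": 0, "wz": 0},
    {"claw": 0, "x": -0.07, "y": -0.6, "z": 0, "wx": 0, "wy": 0, "wz": 0},
    {"claw": 0, "x": -0.07, "y": -0.6, "z": 0, "wx": 0, "wy": 0, "wz": 0},
    {"claw": 0, "x": -0.07, "y": -0.6, "z": 0, "wx": 0, "wy": 0, "wz": 0},
    {"claw": 0, "x": -0.07, "y": -0.6, "z": 0, "wx": 0, "wy": 0, "wz": 0},
    {"claw": 0, "x": 0, "y": 0, "z": 0, "wx": 0, "wy": 0, "wz": 0},
  ],
)

```text
clock: 8.2
ee_pos: [0.5564, -0.1388, 0.2553]
tcp_rot: [-0.011, -0.061, 0.998, 0.002]
contact_force: [0.3, 0.6, -1.6]
gripper_width: 0.0317
```

```bash
cat >> h.py <<'E'
def fcloud(im):
    K=im["mtx"];d=im["range_z"];v,u=np.mgrid[:400,:640]
    a=(u-K[0,2])/K[0,0];b=(v-K[1,2])/K[1,1];r=np.hypot(a,b)+1e-9;k=np.tan(np.minimum(r,1.5))/r
    P=np.stack([a*k*d,b*k*d,d],-1);Rm=cv2.Rodrigues(np.array(im["rvec"],float))[0]
    W=((P-np.ravel(im["tvec"]))@Rm);W[(d<=0)|(r>1.35)]=np.nan
    return W
E
python3 - <<'E'
from h import *
np.set_printoptions(precision=4,suppress=True)
plan([.5577,-.1575,.21],6.4)
for c in("side","scene","wrist"):
    im=get_image(c);save(c+"3",im)
    W=(fcloud if c=="wrist" else cloud)(im).reshape(-1,3)
    W=W[~np.isnan(W[:,0])]
    def rect(n,x0,x1,y0,y1,z0,z1):
        P=W[(W[:,0]>x0)&(W[:,0]<x1)&(W[:,1]>y0)&(W[:,1]<y1)&(W[:,2]>z0)&(W[:,2]<z1)]
        if len(P)>8:
            r=cv2.minAreaRect(P[:,:2].astype(np.float32));print(c,n,len(P),np.round(r[0],4),np.round(r[1],4),round(r[2],1),P[:,2].min())
    rect("slotinside",.5,.62,-.22,-.1,.02,.073)
    rect("frame",.5,.62,-.22,-.1,.150,.225)
    rect("meter",.45,.8,-.4,.0,.076,.1)
    rect("head",.53,.61,-.32,-.23,.11,.12)
E
python3 -c "
import cv2,numpy as np
a=cv2.imread('pics/side3.png')[100:340,220:500];b=cv2.imread('pics/wrist3.png')
cv2.imwrite('pics/m3.png',np.hstack([cv2.resize(a,(400,343)),cv2.resize(b[:343],(400,343))]))"
```

```text
clock 8.2 pos [ 0.5564 -0.1388  0.2553] w 0.0317 F [ 0.3  0.6 -1.6] q [-0.35  0.39  0.16  1.37 -0.   -0.47]
turn [ 0.03 -0.13  0.06] shift now [-0.   -0.38  0.9 ] shift after turn [ 0.01 -0.37  0.91]
side slotinside 294 [ 0.5361 -0.1692] [0.0666 0.0941] 6.2 0.020495550348787667
side frame 404 [ 0.5511 -0.1409] [0.0124 0.0636] 9.2 0.1500412600416439
side meter 10476 [ 0.6323 -0.2053] [0.2496 0.2636] 6.1 0.07601648741487517
side head 217 [ 0.5697 -0.2732] [0.0353 0.0327] 80.2 0.11029058775069496
scene slotinside 53 [ 0.5476 -0.1626] [0.0063 0.0623] 7.1 0.06416430761165078
scene frame 673 [ 0.5541 -0.137 ] [0.0147 0.0614] 9.3 0.1504982468340704
scene meter 7693 [ 0.6337 -0.2035] [0.2551 0.263 ] 6.0 0.07601282324641892
scene head 113 [ 0.5725 -0.2688] [0.0361 0.0338] 16.0 0.11018343369763836
wrist slotinside 1161 [ 0.5367 -0.1704] [0.0667 0.0927] 6.2 0.02003722025396361
wrist frame 3084 [ 0.5515 -0.1375] [0.0128 0.0605] 7.4 0.1500725352131408
wrist meter 25981 [ 0.6329 -0.2048] [0.2502 0.2617] 6.2 0.07604892159338034
wrist head 861 [ 0.5699 -0.2716] [0.0349 0.0347] 0.7 0.11003128211858787
```

View pics/m3.png

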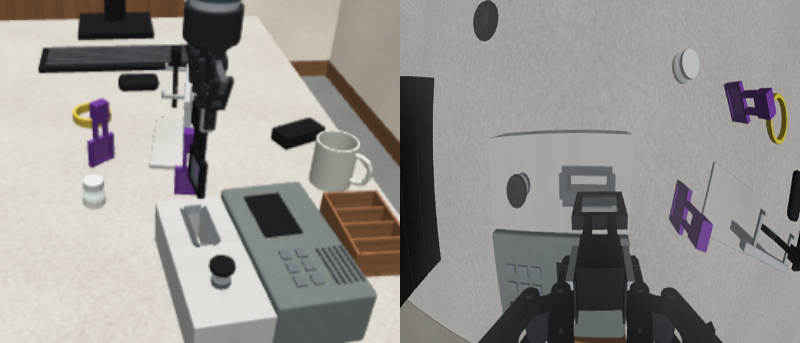

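Left view: filter hanging from the gripper just beyond the slot (slot mouth at 200,225). Right view: collar at (587,187), frame at (600,210), plunger at (517,190). The tool is tilted by about 1.3°, so I'll straighten it and centre over the slot.

>>> move_arm(
  commands=[
    {"claw": 0, "x": 0, "y": 0, "z": 0, "wx": 0.03, "wy": -0.13, "wz": 0.06},
    {"claw": 0, "x": 0, "y": -0.37, "z": 0, "wx": 0, "wy": 0, "wz": 0},
    {"claw": 0, "x": 0, "y": 0, "z": 0.4, "wx": 0, "wy": 0, "wz": 0},
    {"claw": 0, "x": 0, "y": 0, "z": 0.3, "wx": 0, "wy": 0, "wz": 0},
    {"claw": 0, "x": 0, "y": 0, "z": 0, "wx": 0, "wy": 0, "wz": 0},
  ],
)

```text
clock: 8.98
ee_pos: [0.5584, -0.1551, 0.2215]
tcp_rot: [0.002, -0.059, 0.998, -0.001]
contact_force: [0.7, -0.4, -1.0]
gripper_width: 0.0313
```

Run:
```python
from h import *
plan([.5574,-.1577,.215],6.3)
for c in("side","scene","wrist"):
    im=get_image(c);save(c+"4",im)
    W=(fcloud if c=="wrist" else cloud)(im).reshape(-1,3)
    W=W[~np.isnan(W[:,0])]
    def rect(n,x0,x1,y0,y1,z0,z1):
        P=W[(W[:,0]>x0)&(W[:,0]<x1)&(W[:,1]>y0)&(W[:,1]<y1)&(W[:,2]>z0)&(W[:,2]<z1)]
        if len(P)>8:
            r=cv2.minAreaRect(P[:,:2].astype(np.float32));print(c,n,len(P),np.round(r[0],4),np.round(r[1],4),round(r[2],1),P[:,2].min())
    rect("frame low",.52,.60,-.21,-.11,.098,.125)
    rect("frame hi",.52,.60,-.21,-.11,.140,.162)
    rect("bar",.52,.60,-.21,-.11,.17,.2)
```

```text
clock 8.97 pos [ 0.5584 -0.1551  0.2215] w 0.0313 F [ 0.7 -0.4 -1. ] q [-0.38  0.38  0.07  1.25  0.   -0.5 ]
turn [-0.01  0.03  0.04] shift now [ 0.03 -0.05  0.13] shift after turn [ 0.02 -0.05  0.13]
side frame low 75 [ 0.5523 -0.1592] [0.0091 0.0605] 14.0 0.11334836383442858
side frame hi 101 [ 0.5544 -0.1591] [0.0101 0.0588] 10.8 0.14006012106700383
side bar 146 [ 0.5553 -0.1559] [0.0102 0.0628] 8.7 0.17003622245627112
scene frame low 121 [ 0.5612 -0.155 ] [0.0125 0.061 ] 14.5 0.11233046211652165
scene frame hi 211 [ 0.5602 -0.1544] [0.0109 0.0612] 12.1 0.14001452843980475
scene bar 179 [ 0.5578 -0.1543] [0.0144 0.0617] 4.6 0.17001311676795527
wrist frame low 444 [ 0.5532 -0.1567] [0.0033 0.0598] 7.0 0.11289168019118134
wrist frame hi 717 [ 0.5536 -0.1566] [0.004  0.0605] 7.0 0.14001694578305798
wrist bar 1490 [ 0.5566 -0.1556] [0.0111 0.0594] 6.5 0.17000345134941336
```

>>> move_arm(
  commands=[
    {"claw": 0, "x": 0, "y": -0.02, "z": 0.2, "wx": 0, "wy": 0.03, "wz": 0.04},
    {"claw": 0, "x": 0, "y": 0, "z": 0.2, "wx": 0, "wy": 0, "wz": 0},
    {"claw": 0, "x": 0, "y": 0, "z": 0.2, "wx": 0, "wy": 0, "wz": 0},
    {"claw": 0, "x": 0, "y": 0, "z": 0.2, "wx": 0, "wy": 0, "wz": 0},
  ],
)

```text
clock: 9.62
ee_pos: [0.561, -0.1569, 0.1823]
tcp_rot: [0.003, -0.055, 0.998, -0.002]
contact_force: [0.4, -0.3, -1.5]
gripper_width: 0.0314
```

```bash
python3 -c "
from h import *
plan([.5584,-.1565,.141],6.3)"
```

```text
clock 9.62 pos [ 0.561  -0.1569  0.1823] w 0.0314 F [ 0.4 -0.3 -1.5] q [-0.38  0.4  -0.01  1.15 -0.   -0.49]
turn [-0.02  0.03  0.  ] shift now [0.05 0.02 0.83] shift after turn [0.05 0.01 0.83]
```

>>> move_arm(
  commands=[
    {"claw": 0, "x": 0.05, "y": 0, "z": 0.15, "wx": 0, "wy": 0.03, "wz": 0},
    {"claw": 0, "x": 0.01, "y": 0, "z": 0.2, "wx": 0, "wy": 0, "wz": 0},
    {"claw": 0, "x": 0.01, "y": 0, "z": 0.2, "wx": 0, "wy": 0, "wz": 0},
    {"claw": 0, "x": 0, "y": 0, "z": 0, "wx": 0, "wy": 0, "wz": 0},
  ],
)

```text
clock: 10.12
ee_pos: [0.5561, -0.1569, 0.1512]
tcp_rot: [-0.002, -0.055, 0.998, -0.002]
contact_force: [0.5, 0.2, -1.6]
gripper_width: 0.0316
```

```bash
python3 -c "
from h import *
plan([.5584,-.1565,.139],6.3)"
```

```text
clock 10.12 pos [ 0.5561 -0.1569  0.1512] w 0.0316 F [ 0.5  0.2 -1.6] q [-0.38  0.42 -0.07  1.09 -0.   -0.49]
turn [-0.02 -0.02  0.  ] shift now [-0.05  0.    0.24] shift after turn [-0.05  0.    0.24]
```

>>> move_arm(
  commands=[
    {"claw": 0, "x": -0.03, "y": 0, "z": 0.1, "wx": 0, "wy": 0, "wz": 0},
    {"claw": 0, "x": 0, "y": 0, "z": 0.08, "wx": 0, "wy": 0, "wz": 0},
    {"claw": 0, "x": 0, "y": 0, "z": 0.05, "wx": 0, "wy": 0, "wz": 0},
  ],
)

```text
clock: 10.5
ee_pos: [0.5585, -0.1571, 0.1399]
tcp_rot: [-0.001, -0.055, 0.998, -0.002]
contact_force: [0.2, 0.6, -0.8]
gripper_width: 0.0316
```

>>> move_arm(
  commands=[
    {"claw": 0, "x": 0, "y": 0, "z": 0.05, "wx": 0, "wy": 0, "wz": 0},
    {"claw": 0, "x": 0, "y": 0, "z": 0.03, "wx": 0, "wy": 0, "wz": 0},
  ],
)

```text
clock: 10.75
ee_pos: [0.5596, -0.1576, 0.1388]
tcp_rot: [0.001, -0.055, 0.998, -0.003]
contact_force: [-1.3, -1.2, 6.6]
gripper_width: 0.0313
```

Run:
```python
from h import *
plan([.5584,-.1565,.139],6.3)
for c in("side","scene"):
    W=cloud(get_image(c)).reshape(-1,3)
    P=W[(W[:,0]>.53)&(W[:,0]<.59)&(W[:,1]>-.18)&(W[:,1]<-.13)&(W[:,2]>.1)&(W[:,2]<.26)]
    h,e=np.histogram(P[:,2],np.arange(.1,.19,.004));print(c,dict(zip(e.round(3),h)))
```

```text
clock 10.75 pos [ 0.5596 -0.1576  0.1388] w 0.0313 F [-1.3 -1.2  6.6] q [-0.38  0.43 -0.09  1.05 -0.   -0.49]
turn [-0.03  0.01  0.  ] shift now [ 0.02  0.02 -0.  ] shift after turn [ 0.02  0.02 -0.  ]
side {np.float64(0.1): np.int64(11), np.float64(0.104): np.int64(11), np.float64(0.108): np.int64(13), np.float64(0.112): np.int64(12), np.float64(0.116): np.int64(12), np.float64(0.12): np.int64(9), np.float64(0.124): np.int64(9), np.float64(0.128): np.int64(7), np.float64(0.132): np.int64(8), np.float64(0.136): np.int64(11), np.float64(0.14): np.int64(13), np.float64(0.144): np.int64(11), np.float64(0.148): np.int64(13), np.float64(0.152): np.int64(10), np.float64(0.156): np.int64(10), np.float64(0.16): np.int64(11), np.float64(0.164): np.int64(14), np.float64(0.168): np.int64(42), np.float64(0.172): np.int64(10), np.float64(0.176): np.int64(6), np.float64(0.18): np.int64(4), np.float64(0.184): np.int64(10)}
scene {np.float64(0.1): np.int64(13), np.float64(0.104): np.int64(14), np.float64(0.108): np.int64(13), np.float64(0.112): np.int64(18), np.float64(0.116): np.int64(14), np.float64(0.12): np.int64(13), np.float64(0.124): np.int64(21), np.float64(0.128): np.int64(12), np.float64(0.132): np.int64(9), np.float64(0.136): np.int64(17), np.float64(0.14): np.int64(27), np.float64(0.144): np.int64(30), np.float64(0.148): np.int64(29), np.float64(0.152): np.int64(31), np.float64(0.156): np.int64(27), np.float64(0.16): np.int64(31), np.float64(0.164): np.int64(31), np.float64(0.168): np.int64(76), np.float64(0.172): np.int64(20), np.float64(0.176): np.int64(19), np.float64(0.18): np.int64(13), np.float64(0.184): np.int64(26)}
```

The force has risen to +6.6 N and the block's top reads at about 0.170 m, so the filter is on the floor of the slot. Releasing now.

>>> move_arm(
  commands=[
    {"claw": 1, "x": 0, "y": 0, "z": 0, "wx": 0, "wy": 0, "wz": 0},
    {"claw": 1, "x": 0, "y": 0, "z": 0, "wx": 0, "wy": 0, "wz": 0},
    {"claw": 1, "x": 0, "y": 0, "z": 0, "wx": 0, "wy": 0, "wz": 0},
    {"claw": 1, "x": 0, "y": 0, "z": 0, "wx": 0, "wy": 0, "wz": 0},
    {"claw": 1, "x": 0, "y": 0, "z": 0, "wx": 0, "wy": 0, "wz": 0},
  ],
)

```text
clock: 11.48
ee_pos: [0.5603, -0.1579, 0.1393]
tcp_rot: [0.002, -0.055, 0.998, -0.003]
contact_force: [-0.1, -0.5, 0.5]
gripper_width: 0.0858
```

>>> move_arm(
  commands=[
    {"claw": 1, "x": 0, "y": 0, "z": -0.4, "wx": 0, "wy": 0, "wz": 0},
    {"claw": 1, "x": 0, "y": 0, "z": -0.5, "wx": 0, "wy": 0, "wz": 0},
    {"claw": 1, "x": 0, "y": 0, "z": -0.4, "wx": 0, "wy": 0, "wz": 0},
    {"claw": 1, "x": 0, "y": 0, "z": 0, "wx": 0, "wy": 0, "wz": 0},
  ],
)

```text
clock: 11.98
ee_pos: [0.5595, -0.1572, 0.2048]
tcp_rot: [0.001, -0.055, 0.998, -0.003]
contact_force: [-0.4, 0.4, -0.3]
gripper_width: 0.0852
```

Run:
```python
from h import *
plan([.5700,-.272,.145],6.3)
for c in("side","scene","wrist"):
    im=get_image(c);save(c+"5",im)
    W=(fcloud if c=="wrist" else cloud)(im).reshape(-1,3)
    P=W[(W[:,0]>.53)&(W[:,0]<.59)&(W[:,1]>-.2)&(W[:,1]<-.11)&(W[:,2]>.145)&(W[:,2]<.18)]
    print(c,len(P),np.percentile(P[:,2],97) if len(P) else 0,P.mean(0))
a=cv2.imread('pics/side5.png')[100:340,220:500];b=cv2.imread('pics/wrist5.png')
cv2.imwrite('pics/m5.png',np.hstack([cv2.resize(a,(400,343)),cv2.resize(b[:343],(400,343))]))
```

```text
clock 11.97 pos [ 0.5595 -0.1572  0.2048] w 0.0852 F [-0.4  0.4 -0.3] q [-0.38  0.39  0.04  1.21 -0.   -0.49]
turn [-0.03  0.01  0.  ] shift now [ 0.04 -2.3   1.21] shift after turn [ 0.04 -2.3   1.2 ]
side 233 0.17120848711726042 [ 0.55552756 -0.16565488  0.16233477]
scene 231 0.17064990422818016 [ 0.56178397 -0.15442868  0.1610742 ]
wrist 2328 0.17085911892989905 [ 0.55265384 -0.15909298  0.16679964]
```

View pics/m5.png

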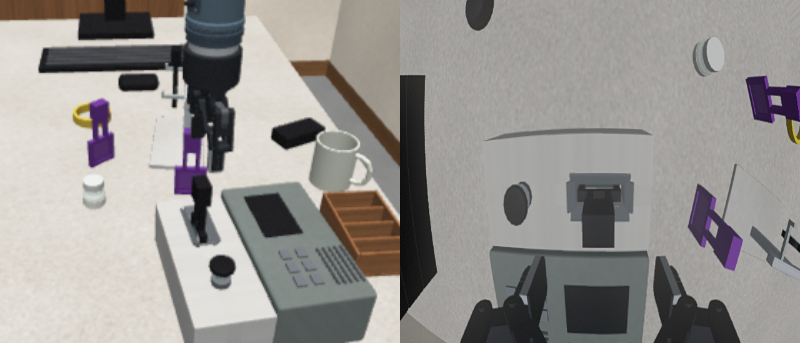

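The filter stands in the slot with the gripper clear (left view 200,210; right view 598,210), its top at 0.171 m. Next is the plunger, pressed with closed fingers.

>>> move_arm(
  commands=[
    {"claw": 0, "x": 0, "y": -0.58, "z": 0, "wx": 0, "wy": 0, "wz": 0},
    {"claw": 0, "x": 0, "y": -0.58, "z": 0, "wx": 0, "wy": 0, "wz": 0},
    {"claw": 0, "x": 0, "y": -0.58, "z": 0, "wx": 0, "wy": 0, "wz": 0},
    {"claw": 0, "x": 0, "y": -0.56, "z": 0, "wx": 0, "wy": 0, "wz": 0},
    {"claw": 0, "x": 0, "y": 0, "z": 0, "wx": 0, "wy": 0, "wz": 0},
    {"claw": 0, "x": 0, "y": 0, "z": 0, "wx": 0, "wy": 0, "wz": 0},
  ],
)

```text
clock: 12.88
ee_pos: [0.5672, -0.2709, 0.194]
tcp_rot: [-0.007, -0.056, 0.998, 0.002]
contact_force: [0.7, 0.2, 0.1]
gripper_width: -0.0001
```

```bash
python3 -c "
from h import *
plan([.5700,-.272,.125],6.3)"
```

```text
clock 12.88 pos [ 0.5672 -0.2709  0.194 ] w -0.0001 F [0.7 0.2 0.1] q [-0.54  0.51  0.2   1.27 -0.   -0.66]
turn [ 0.03 -0.08  0.01] shift now [-0.07 -0.04  1.38] shift after turn [-0.05 -0.03  1.38]
```

>>> move_arm(
  commands=[
    {"claw": 0, "x": -0.05, "y": -0.03, "z": 0.3, "wx": 0.03, "wy": -0.08, "wz": 0},
    {"claw": 0, "x": 0, "y": 0, "z": 0.45, "wx": 0, "wy": 0, "wz": 0},
    {"claw": 0, "x": 0, "y": 0, "z": 0.4, "wx": 0, "wy": 0, "wz": 0},
    {"claw": 0, "x": 0, "y": 0, "z": 0.15, "wx": 0, "wy": 0, "wz": 0},
    {"claw": 0, "x": 0, "y": 0, "z": 0, "wx": 0, "wy": 0, "wz": 0},
  ],
)

```text
clock: 13.5
ee_pos: [0.569, -0.2661, 0.1268]
tcp_rot: [-0.0, -0.059, 0.998, 0.001]
contact_force: [-0.6, 0.2, 0.1]
gripper_width: 0.0004
```

```bash
python3 -c "
from h import *
plan([.5700,-.272,.116],6.3)"
```

```text
clock 13.5 pos [ 0.569  -0.2661  0.1268] w 0.0004 F [-0.6  0.2  0.1] q [-0.54  0.53  0.05  1.09  0.   -0.66]
turn [ 0.01 -0.    0.04] shift now [-0.01 -0.12  0.22] shift after turn [-0.01 -0.12  0.22]
```

Descending in small steps while watching the force; the stop should be at z ≈ 0.106.

>>> move_arm(
  commands=[
    {"claw": 0, "x": 0, "y": -0.12, "z": 0.1, "wx": 0, "wy": 0, "wz": 0},
    {"claw": 0, "x": 0, "y": 0, "z": 0.1, "wx": 0, "wy": 0, "wz": 0},
    {"claw": 0, "x": 0, "y": 0, "z": 0.1, "wx": 0, "wy": 0, "wz": 0},
  ],
)

```text
clock: 13.88
ee_pos: [0.5712, -0.2728, 0.1136]
tcp_rot: [0.001, -0.059, 0.998, 0.0]
contact_force: [-2.1, 1.4, 4.7]
gripper_width: 0.0002
```

>>> move_arm(
  commands=[
    {"claw": 0, "x": 0, "y": 0, "z": 0.08, "wx": 0, "wy": 0, "wz": 0},
  ],
)

```text
clock: 14.0
ee_pos: [0.5712, -0.2728, 0.11]
tcp_rot: [0.002, -0.059, 0.998, 0.0]
contact_force: [-1.7, 1.5, 6.0]
gripper_width: 0.0004
```

>>> move_arm(
  commands=[
    {"claw": 0, "x": 0, "y": 0, "z": 0.08, "wx": 0, "wy": 0, "wz": 0},
  ],
)

```text
clock: 14.12
ee_pos: [0.5712, -0.2728, 0.1067]
tcp_rot: [0.002, -0.059, 0.998, 0.0]
contact_force: [-1.8, 1.7, 6.8]
gripper_width: -0.0001
```

>>> move_arm(
  commands=[
    {"claw": 0, "x": 0, "y": 0, "z": 0.06, "wx": 0, "wy": 0, "wz": 0},
  ],
)

```text
clock: 14.25
ee_pos: [0.5714, -0.2729, 0.1059]
tcp_rot: [0.002, -0.059, 0.998, -0.0]
contact_force: [-7.2, 4.0, 22.9]
gripper_width: -0.0001
```

>>> move_arm(
  commands=[
    {"claw": 0, "x": 0, "y": 0, "z": 0.05, "wx": 0, "wy": 0, "wz": 0},
  ],
)

```text
clock: 14.38
ee_pos: [0.5713, -0.2729, 0.106]
tcp_rot: [0.003, -0.059, 0.998, -0.001]
contact_force: [-7.2, 4.0, 16.5]
gripper_width: 0.0001
```

The force jumped to 23 N at z = 0.106, so the plunger is on its stop, and it stayed there for 0.2 s. Retreating upward.

>>> move_arm(
  commands=[
    {"claw": 0, "x": 0, "y": 0, "z": 0, "wx": 0, "wy": 0, "wz": 0},
    {"claw": 0, "x": 0, "y": 0, "z": -0.2, "wx": 0, "wy": 0, "wz": 0},
    {"claw": 0, "x": 0, "y": 0, "z": -0.5, "wx": 0, "wy": 0, "wz": 0},
    {"claw": 0, "x": 0, "y": 0, "z": -0.6, "wx": 0, "wy": 0, "wz": 0},
    {"claw": 0, "x": 0, "y": 0, "z": -0.6, "wx": 0, "wy": 0, "wz": 0},
    {"claw": 0, "x": 0, "y": 0, "z": 0, "wx": 0, "wy": 0, "wz": 0},
    {"claw": 0, "x": 0, "y": 0, "z": 0, "wx": 0, "wy": 0, "wz": 0},
    {"claw": 0, "x": 0, "y": 0, "z": 0, "wx": 0, "wy": 0, "wz": 0},
  ],
)

```text
clock: 15.38
ee_pos: [0.5702, -0.2729, 0.2037]
tcp_rot: [0.003, -0.059, 0.998, -0.001]
contact_force: [-0.2, 0.4, 0.3]
gripper_width: -0.0
```

Run:
```python
from h import *
s=read_state();print(s["clock"],s["ee_pos"],s["contact_force"],np.abs(s["qvel"]).max())
for c in("side","scene"):
    im=get_image(c);save(c+"6",im)
    W=cloud(im).reshape(-1,3);W=W[~np.isnan(W[:,0])]
    for n,b in dict(grip=(.53,.59,-.2,-.11,.14,.18),head=(.53,.61,-.32,-.23,.104,.125),gripR=(.47,.62,.23,.34,.168,.21)).items():
        P=W[(W[:,0]>b[0])&(W[:,0]<b[1])&(W[:,1]>b[2])&(W[:,1]<b[3])&(W[:,2]>b[4])&(W[:,2]<b[5])]
        print(c,n,len(P),P.mean(0).round(4),"top",np.percentile(P[:,2],95).round(4),cv2.minAreaRect(P[:,:2].astype(np.float32)))
a=cv2.imread('pics/side6.png')[100:340,220:500];b=cv2.imread('pics/scene6.png')[150:350,100:480]
cv2.imwrite('pics/m6.png',np.hstack([cv2.resize(a,(400,343)),cv2.resize(b,(400,343))]))
```

```text
15.375 [ 0.57022528 -0.27293064  0.20373273] [-0.20131616  0.39931779  0.29577989] 0.017286543775980434
side grip 266 [ 0.5548 -0.1662  0.1603] top 0.1707 ((0.5559808015823364, -0.15982896089553833), (0.023119010031223297, 0.0357087217271328), 6.464836120605469)
side head 235 [ 0.5688 -0.276   0.1147] top 0.1171 ((0.5693870186805725, -0.27315568923950195), (0.03413885086774826, 0.033805396407842636), 2.3817882537841797)
side gripR 97 [0.5672 0.2722 0.1883] top 0.1995 ((0.569592297077179, 0.2825101912021637), (0.042842231690883636, 0.021381188184022903), 83.59069061279297)
scene grip 262 [ 0.5621 -0.1543  0.1589] top 0.1708 ((0.5569533109664917, -0.15774933993816376), (0.026605533435940742, 0.034317728132009506), 6.380316257476807)
scene head 129 [ 0.5747 -0.2676  0.114 ] top 0.117 ((0.5714537501335144, -0.2707764208316803), (0.035527538508176804, 0.03355449065566063), 39.83490753173828)
scene gripR 378 [0.5763 0.2833 0.1879] top 0.1991 ((0.5701002478599548, 0.28254225850105286), (0.03280532360076904, 0.0266620684415102), 81.39979553222656)
```

View pics/m6.png

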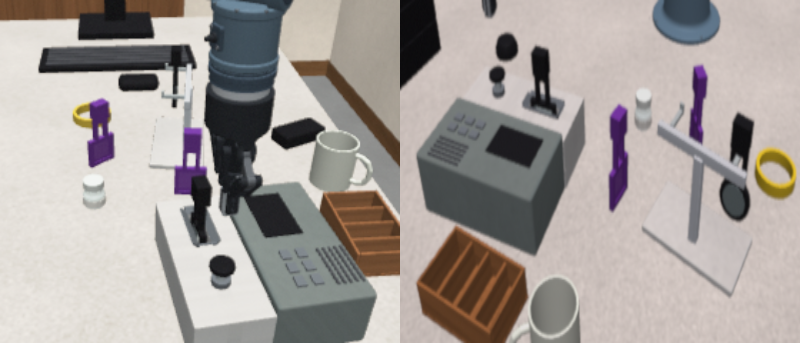

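The filter stands in the slot, the plunger head is up (222,265 left), the round filter still hangs (735,190 right), and the gripper is clear. Handing in.

```bash
python3 -c "
from station import *
print(hand_in())"
```

```text
the job is handed in; nothing more can be done
None
```

The square filter is in the meter's slot and the reading has been taken. I handed the job in at about 15.5 s on the robot's clock; the hand-in reports no verdict.

- **Filter:** I gripped it by its grip block, raised it about 17 mm and drew it off the right-hand peg. I then lowered it upright into the slot until the floor was felt (6.6 N) and let go.
- **Plunger:** I pressed it with closed fingers to its stop. The force jumped to about 23 N at a fingertip height of 0.106 m, and I held it there for about 0.25 s before backing off.

**Last checks:**

| What | Reading |
|---|---|
| Filter top height | 0.171 m (0.170 expected when fully seated) |
| Filter centre | within about 3 mm of the slot centre |
| Filter yaw | about 6.4°, in line with the meter |
| Plunger head top | 0.117 m, fully back up |
| Round filter | still hanging, within a few millimetres of its first measured position |
| Gripper | clear, with no contact force |

The jar and tape looked undisturbed in the final picture; I did not measure them again.

One move call was refused early on because not every value was written in each row; nothing moved. No final check failed or disagreed.

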